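Dry-stack two turned post caps

TASK

Dry-fit the two post caps in the carving shop: on the square post stub stack the square plinth, squared up with the post, then the ring collar, then the ball finial; on the round post stub stack the round disc, then the spire finial. Centre every part by eye on the one below, each upright with its flat underside down, and leave both stacks standing on their own. Do not knock over the glue bottle or the jar.

Things in the scene. Friction and masses are not known exactly. Their poses are not given: they have to be found in the camera images.
- square_post: Target, fixed: square stub of light wood, 84 x 84 mm, 45 mm high (the top 8 mm is stepped in to 78 x 78 mm), flat top. Origin: centre of its underside on the bench, z up, x and y square to its sides.
- round_post: Target, fixed: round stub of light wood, 84 mm diameter, 45 mm high (the top 8 mm narrows to 78 mm), flat top. Origin: centre of its underside, z up.
- plinth: Loose square plinth of light wood, 66 x 66 mm for the lower 22 mm, then a 58 x 58 mm step, 32 mm high in all, flat top. Origin: centre of its underside, z up, x and y square to its sides.
- collar: Loose ring collar of light wood, 54 mm outside diameter, 28 mm high, with a 20 mm hole through its middle (axis upright). Origin: centre of its underside, z up.
- ball_finial: Loose ball finial of light wood, 71 mm high: round foot 48 mm diameter and 10 mm high, neck 24 mm, then a ball 50 mm wide with a straight-sided belt from 38 to 54 mm above the underside (a good place to grip). Stands upright. Origin: centre of its underside, z up.
- disc: Loose round disc of light wood, 66 mm diameter for the lower 20 mm, narrowing to a 56 mm flat top, 30 mm high in all. No hole. Origin: centre of its underside, z up.
- spire_finial: Loose spire finial of light wood, 90 mm high: round foot 52 mm diameter and 12 mm high, neck 22 mm, straight-sided belt 34 mm diameter from 38 to 54 mm above the underside (a good place to grip), then tapering to an 8 mm tip. Stands upright. Origin: centre of its underside, z up.
- glue_bottle: Bystander, loose: upright white plastic bottle with an orange cap, 56 mm diameter, 130 mm high. Origin: centre of its underside, z up. A sanding block (95 x 55 x 30 mm), a yellow tape measure (about 70 x 58 x 35 mm) and hand tools also lie about, not listed; the sanding block and the tape lie among the parts.
- screw_jar: Bystander, loose: upright glass jar with a steel lid, 64 mm diameter, 85 mm high. Origin: centre of its underside, z up.
Not all that is in view belongs to the job. What is shaped like the collar but red is not meant.

How it is judged:
At the end, for the whole second after the job is handed in: Each part rests on its proper one below (height within 4 mm), centred within 12 mm on the posts and 10 mm on the parts, upright within 0.1 rad, the plinth's sides within 0.2 rad of parallel to the square post's; all released and at rest (horizontal distance between plinth and square_post below 0.012 m and z of plinth in the frame of square_post between 0.041 and 0.049 m and angle between each of plinth, collar, ball_finial, disc, spire_finial's own z axis and vertical below 0.1 rad and horizontal distance between collar and plinth below 0.01 m and z of collar in the frame of plinth between 0.028 and 0.036 m and horizontal distance between ball_finial and collar below 0.01 m and z of ball_finial in the frame of collar between 0.024 and 0.032 m and horizontal distance between disc and round_post below 0.012 m and z of disc in the frame of round_post between 0.041 and 0.049 m and horizontal distance between spire_finial and disc below 0.01 m and z of spire_finial in the frame of disc between 0.026 and 0.034 m and (angle between the x axis of plinth and the x axis of square_post, either way round below 0.2 rad or angle between the x axis of plinth and the y axis of square_post, either way round below 0.2 rad) and linear speed of each of plinth, collar, ball_finial, disc, spire_finial below 0.01 m/s and angular speed of each of plinth, collar, ball_finial, disc, spire_finial below 0.1 rad/s); the robot touches nothing.
It fails at once if the glue bottle is knocked over (angle between glue_bottle's own z axis and vertical above 0.5 rad).
It fails at once if the jar is knocked over (angle between screw_jar's own z axis and vertical above 0.5 rad).
It also fails if it takes over 118 s, if anything falls off the work surface, if the arm or the gripper's body presses on something with over 40 N, if the wrist force passes 120 N, or if a joint passes its speed limit or range.

ROBOT

A 6-joint arm with a two-finger parallel gripper is mounted at the origin on the work surface. World frame = base frame: x ahead of the robot, y to its left, z up, the work surface at z = 0. Lengths are in m, angles in rad, forces in N, time in s.
With the tool pointing down it reaches from about 0.35 to 0.875 m from the base axis. Payload 4.2 kg.
Tool frame: the origin (TCP) lies at the very end of the fingers, on their centre line; the grasp point (between the pads) lies bot.pinch_z behind it (bot.pinch_z is the distance from the TCP to the grasp point, in m); z points along the fingers, y is the direction in which the jaws open and shut (so a half turn about z gives the same grasp; the last joint's range is limited). The gripper opens to 87 mm and grips with 3 to 60 N. Pads are 19 mm wide; open, the fingers measure 117 mm over their backs; the gripper's body (75 mm by 190 mm) begins 51 mm behind the grasp point.
Start: joints at [1.586, 0.385, 0.008, 0, -1.194, -0.259], TCP at [0.151, 0.607, 0.223] pointing down, gripper open.
Joint ranges: [-3.14, 3.14], [-1.21, 2.06], [-1.07, 1.41], [-3.16, 2.05], [-2.99, -0.16], [-3.1, 3.1]. Speed limits (rad/s): [2.79, 2.79, 3.14, 3.14, 3.14, 3.14].

INTERFACE

Orientations are given as a unit quaternion [w, x, y, z].
In Python, from rig import telemetry, eyes, close_job, bot gives the robot as it stands.
- The arm moves only by the tool apply_moves, never from a script. Its argument "plan" is a list of rows, each a list of 3 entries, a list of its own where there are three numbers: the shift along the tool's x, y, z in m, then the turn about the tool's z in degrees, then the opening in per cent of the stroke, from 0 (shut) to 100 (fully open). A call has 1 to 12 rows; each row is the pose to reach, as a shift and turn from the pose commanded when the call began, along the tool's axes at that moment; what a row does not reach only later rows make up. A row lasts 1/12 s, in which the tool goes at most 41.7 mm and 7.16 degrees, less where a joint would pass 70% of its speed; a pose out of reach is approached as far as the arm can. A call with a gripper value outside its range is refused whole. The fingers move at their own pace and stop on an object; "squeeze" is the grip in N (left out, the last holds). Time passes only in rows, so rows that repeat a pose let the fingers close. It gives the time, the measured TCP pose, the force and the opening at its end, in the units of the state.
- telemetry.sense(): the state, without advancing time (a new reading comes with each control period).
- eyes.snapshot(name): name is "scene" or "side" or "wrist"; returns a dict with "color" (384x512x3 uint8, red, green, blue), "range_z" (384x512 float32, m along the optical axis (not along the pixel's ray), 0 where there is no reading), "fx", "fy", "cx", "cy" (pixels), "distortion" ([k1, k2, p1, p2, k3] as OpenCV has them; the pictures are not rectified), "R" (3x3) and "t" (3): a world point X has camera coordinates R X + t. Camera axes: x right, y down, z forward; pixel columns grow to the right and rows downward; lengths in m; the calibration is good to about 2 mm. A picture is of the moment at which its call begins.
- close_job(): hands the job in, once; it reports no verdict.
The state is a dict: "clock": time; "q": joint angles; "dq": joint speeds; "joint_efforts": joint torques, N m; "eef_pos": TCP position; "eef_rot": TCP orientation; "force": force on the tool from outside, world axes, zero at the start; "torque": the same for the moment, N m; "grip_width": finger opening in m.
Only numpy, scipy, OpenCV 4.12 (cv2) and the standard library are available. Lean on these libraries where they do the work, as an engineer would, in place of code of your own. Each camera call takes 0.05 s, during which the arm holds its last target. There are 200 camera calls.

## Working session

There is one attempt and no reset: what is moved stays moved. The work goes in short steps, Python scripts to look and compute and a tool call to move; the robot and the scene stay as the last step left them, time stands still between calls to the robot, and variables do not carry over. Pictures are saved under pics/ and viewed, about 12 in all and at most 16, crops included, and the job is handed in when it is done.

Besides the shell and the picture viewer there is one more tool, called after "Call:" as name(argument=value, ...), one argument or row to a line, values as JSON. apply_moves: Moves the arm, as the interface text tells. Its arguments: {"type":"object","properties":{"plan":{"type":"array"},"squeeze":{"type":"number"}},"required":["plan"]}

```bash
mkdir -p pics; ls
cat > h.py <<'E'
import numpy as np, cv2
from rig import telemetry, eyes, close_job, bot
def snap(n):
    s=eyes.snapshot(n); s['K']=np.array([[s['fx'],0,s['cx']],[0,s['fy'],s['cy']],[0,0,1.]]); s['d']=np.array(s['distortion'],float)
    s['R']=np.array(s['R']);s['t']=np.array(s['t']); return s
def cloud(s):
    h,w=s['range_z'].shape; u,v=np.meshgrid(np.arange(w),np.arange(h))
    p=cv2.undistortPoints(np.stack([u,v],-1).reshape(-1,1,2).astype(np.float64),s['K'],s['d']).reshape(h,w,2)
    z=s['range_z'][...,None]; P=np.concatenate([p*z,z],-1)
    return (P-s['t'])@s['R']
def ray(s,uv,h):
    p=cv2.undistortPoints(np.array(uv,float).reshape(-1,1,2),s['K'],s['d']).reshape(-1,2)
    d=np.c_[p,np.ones(len(p))]@s['R']; c=-s['R'].T@s['t']
    return c+d*((h-c[2])/d[:,2])[:,None]
def save(s,n): cv2.imwrite('pics/'+n,s['color'][...,::-1])
E
python3 - <<'E'
from h import *
a=snap('scene');b=snap('side');c=snap('wrist')
save(c,'w0.png')
cv2.imwrite('pics/s0.png',cv2.resize(a['color'],(800,600))[...,::-1]);cv2.imwrite('pics/d0.png',cv2.resize(b['color'],(800,600))[...,::-1])
import pickle;pickle.dump((a,b,c),open('s0.pkl','wb'))
for s in (a,b,c): print(-s['R'].T@s['t'], s['R'][2])
print(telemetry.sense(),bot.pinch_z)
E
```

```text
pics
[ 1.07524944 -0.63069212  0.8982622 ] [-0.4781578   0.52548647 -0.70372515]
[-0.13477063 -0.71805066  1.04616216] [ 0.45149959  0.524104   -0.72212403]
[0.23025104 0.5875084  0.38454523] [-0.29062211  0.07162707 -0.95415321]
{'clock': 0.15, 'q': array([ 1.58560394e+00,  3.85394903e-01,  6.96753433e-03, -3.20776315e-04,
       -1.19398906e+00, -2.58589143e-01]), 'dq': array([ 3.49607120e-05, -1.72252518e-03,  4.54860787e-03,  8.77992763e-04,
       -3.94647579e-04, -1.60675898e-04]), 'joint_efforts': array([-2.11393276e-04, -3.91049731e+01,  1.87587798e+01,  4.22242552e+00,
        1.23903423e-02, -1.39063591e-04]), 'eef_pos': array([0.15075055, 0.60609958, 0.22171735]), 'eef_rot': array([ 8.22811602e-04,  9.92572985e-01, -1.21647816e-01, -3.73091407e-05]), 'force': array([ 0.11948812, -0.56244107, -0.20563295]), 'torque': array([ 0.01080832, -0.01085883, -0.0411728 ]), 'grip_width': 0.08687549282102379} 0.0187
```

View pics/s0.png

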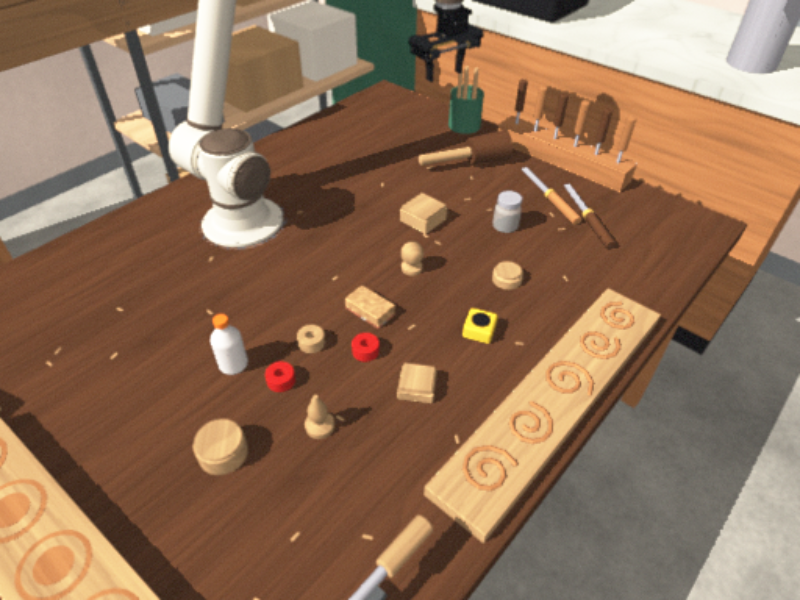

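View pics/d0.png

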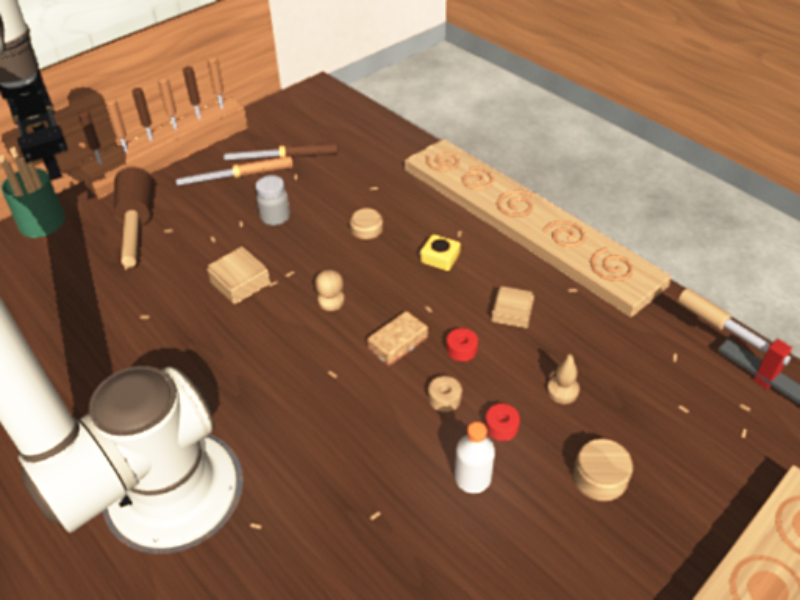

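The scene view (800x600) shows the square post at (424,213), round post (220,446), plinth (417,383), collar (311,338), ball (411,258), disc (508,275) and spire (319,416). 
Possible mix-ups:
- The sanding block at (370,306), speckled, could pass for the plinth at (417,383), which has a clean step.
- The red rings at (365,347) and (280,376) could pass for the collar at (311,338), which is wood.
- The round post at (220,446), which is bigger, could pass for the disc at (508,275).

Next I measure them all from the depth images and check the choices in one close crop.

Run:
```python
from h import *
import pickle
a,b,c=pickle.load(open('s0.pkl','rb'))
pix={'sq':(424,213),'round':(220,446),'plinth':(417,383),'collar':(311,338),'ball':(411,258),'disc':(508,275),'spire':(319,416),'sand':(370,306),'tape':(480,325),'jar':(508,212),'glue':(229,345),'red1':(365,347),'red2':(280,376)}
H=[]
P=[];C=[]
for s in (a,b):
    p=cloud(s);m=(s['range_z']>0)&(p[...,2]>.008)&(p[...,2]<.16)&(p[...,0]>.2)&(p[...,0]<.95)&(abs(p[...,1])<.55)
    P.append(p[m]);C.append(s['color'][m])
P=np.vstack(P);C=np.vstack(C)
g=np.zeros((450,650),np.uint8); i=((P[:,0]-.1)/.002).astype(int);j=((P[:,1]+.6)/.002).astype(int); g[i,j]=255
g=cv2.morphologyEx(g,cv2.MORPH_CLOSE,np.ones((3,3)))
n,L,st,ce=cv2.connectedComponentsWithStats(g)
lab=L[i,j]
pa=cloud(a)
for k in range(1,n):
    q=P[lab==k]
    if len(q)<80: continue
    zt=np.percentile(q[:,2],98); t=q[q[:,2]>zt-.006]
    (x,y),(w,h),an=cv2.minAreaRect(t[:,:2].astype(np.float32))
    (X,Y),(W,Hh),An=cv2.minAreaRect(q[:,:2].astype(np.float32))
    uv=cv2.projectPoints(np.array([[X,Y,.02]]),cv2.Rodrigues(a['R'])[0],a['t'],a['K'],a['d'])[0].ravel()*1.5625
    nm=min(pix,key=lambda q:np.hypot(*(uv-pix[q])))
    print(nm,len(q),'uv',uv.round(),'ztop %.3f'%zt,'top',np.round([x,y,w,h,an],3),'all',np.round([X,Y,W,Hh,An],3),'col',C[lab==k].mean(0).round())
im=a['color'][110:300,110:360]; cv2.imwrite('pics/crop.png',cv2.resize(im,None,fx=3,fy=3,interpolation=2)[...,::-1])
```

```text
sq 274 uv [436. 164.] ztop 0.056 top [2.1900e-01 5.1100e-01 9.2000e-02 2.8000e-02 6.5137e+01] all [2.1500e-01 5.1200e-01 9.8000e-02 3.5000e-02 6.5137e+01] col [195. 153. 106.]
sq 1323 uv [422. 213.] ztop 0.048 top [3.3600e-01 3.0700e-01 8.8000e-02 8.4000e-02 8.9793e+01] all [ 0.336  0.307  0.09   0.091 89.845] col [219. 176. 122.]
glue 1440 uv [230. 358.] ztop 0.131 top [ 3.5600e-01 -3.0100e-01  2.5000e-02  2.9000e-02  8.3188e+01] all [ 0.357 -0.302  0.06   0.054  7.577] col [223. 205. 189.]
collar 585 uv [309. 336.] ztop 0.031 top [ 0.43  -0.161  0.056  0.053 21.026] all [ 0.431 -0.162  0.057  0.056 48.25 ] col [214. 170. 118.]
sand 1141 uv [368. 304.] ztop 0.033 top [ 0.456 -0.016  0.1    0.057  0.917] all [ 0.456 -0.017  0.099  0.06   2.985] col [228. 179. 120.]
ball 586 uv [410. 263.] ztop 0.071 top [0.434 0.147 0.04  0.037 2.825] all [0.434 0.145 0.053 0.047 3.335] col [216. 176. 123.]
red2 646 uv [278. 374.] ztop 0.031 top [ 0.458 -0.265  0.058  0.053 10.089] all [ 0.458 -0.266  0.059  0.053  2.767] col [221.  55.  50.]
round 1969 uv [219. 446.] ztop 0.048 top [ 5.020e-01 -4.33
[... 763 characters left out ...]
38] all [ 0.66  -0.103  0.071  0.07  33.467] col [225. 181. 125.]
tape 733 uv [478. 324.] ztop 0.038 top [ 0.663  0.094  0.06   0.06  23.109] all [ 0.663  0.093  0.065  0.067 21.493] col [206. 187.  76.]
jar 206 uv [602. 235.] ztop 0.028 top [7.1200e-01 5.3300e-01 2.2000e-02 7.5000e-02 6.1253e+01] all [7.1200e-01 5.3200e-01 2.7000e-02 7.8000e-02 6.0871e+01] col [122.  76.  52.]
tape 13708 uv [554. 392.] ztop 0.036 top [0.868 0.049 0.128 0.621 0.03 ] all [8.6800e-01 4.9000e-02 6.2600e-01 1.3100e-01 8.9998e+01] col [227. 181. 124.]
spire 2242 uv [370. 595.] ztop 0.090 top [ 8.5800e-01 -4.2300e-01  2.0400e-01  3.4000e-02  8.9848e+01] all [ 0.859 -0.435  0.038  0.23   0.245] col [174. 135. 111.]
```

View pics/crop.png

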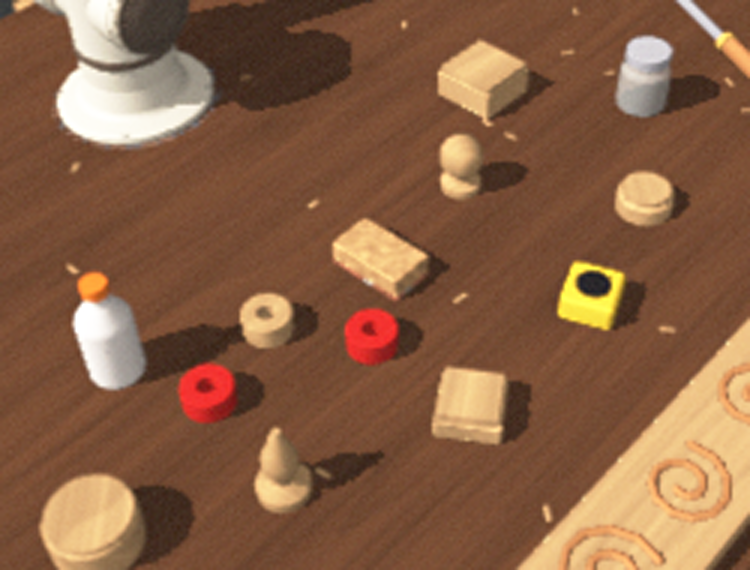

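The crop confirms the choices: the wood collar at (267,320) has red rings beside it at (372,336) and (208,392), the plinth is the stepped square block at (470,404), and the speckled sanding block is at (380,258). Plinth first, so I work out the move to above it.

```bash
cat >> h.py <<'E'
from scipy.spatial.transform import Rotation as Ro
def to(x,y,z,yaw):
    """shift along tool axes and turn needed to bring TCP to x,y,z with tool x at world yaw (deg)"""
    s=telemetry.sense(); q=s['eef_rot']; R=Ro.from_quat([q[1],q[2],q[3],q[0]]).as_matrix()
    cy=np.degrees(np.arctan2(R[1,0],R[0,0])); sh=R.T@(np.array([x,y,z])-s['eef_pos'])
    t=(cy-yaw+180)%360-180
    print('t%.2f'%s['clock'],'pos',np.round(s['eef_pos'],4),'yaw %.1f'%cy,'tilt %.2f'%np.degrees(np.arccos(-R[2,2])),'q1 %.2f q6 %.2f'%(s['q'][0],s['q'][5]),'w %.4f'%s['grip_width'],'SHIFT',np.round(sh,4),'TURN %.1f'%t)
E
python3 -c "
from h import *
to(.66,-.103,.16,-56.6)"
```

```text
t0.15 pos [0.1508 0.6061 0.2217] yaw -14.0 tilt 0.09 q1 1.59 q6 -0.26 w 0.0869 SHIFT [0.6654 0.565  0.0627] TURN 42.6
```

Call:
apply_moves(
  plan=[
    [[0.33,0.28,0.03],21,100],
    [[0.33,0.28,0.03],21,100],
    [[0.33,0.28,0.03],21,100],
    [[0.33,0.28,0.03],21,100],
    [[0.33,0.28,0.03],21,100],
    [[0.33,0.28,0.03],21,100],
    [[0.33,0.28,0.03],21,100],
    [[0.33,0.28,0.03],21,100],
    [[0.33,0.28,0.03],21,100],
    [[0.33,0.28,0.03],21,100],
    [[0.33,0.28,0.03],21,100],
    [[0.33,0.28,0.03],21,100],
  ],
)

```text
clock: 1.15
eef_pos: [0.4045, 0.2519, 0.192]
eef_rot: [0.001, 0.953, -0.303, -0.0]
force: [-0.5, 0.5, 0.5]
grip_width: 0.0871
```

```bash
python3 -c "
from h import *
to(.66,-.103,.16,-56.6)"
```

```text
t1.15 pos [0.4045 0.2519 0.192 ] yaw -35.3 tilt 0.10 q1 0.90 q6 0.06 w 0.0871 SHIFT [0.4136 0.1423 0.0322] TURN 21.3
```

Call:
apply_moves(
  plan=[
    [[0.413,0.142,0.032],21.3,100],
    [[0.413,0.142,0.032],21.3,100],
    [[0.413,0.142,0.032],21.3,100],
    [[0.413,0.142,0.032],21.3,100],
    [[0.413,0.142,0.032],21.3,100],
    [[0.413,0.142,0.032],21.3,100],
    [[0.413,0.142,0.032],21.3,100],
    [[0.413,0.142,0.032],21.3,100],
    [[0.413,0.142,0.032],21.3,100],
    [[0.413,0.142,0.032],21.3,100],
    [[0.413,0.142,0.032],21.3,100],
    [[0.413,0.142,0.032],21.3,100],
  ],
)

```text
clock: 2.15
eef_pos: [0.6623, -0.101, 0.1585]
eef_rot: [0.001, 0.881, -0.473, -0.0]
force: [0.7, -0.4, 0.0]
grip_width: 0.0869
```

```bash
cat >> h.py <<'E'
def top(s,z0,z1,xy,r=.07):
    "centre/min-area rect of points between heights near xy"
    p=cloud(s); m=(s['range_z']>0)&(p[...,2]>z0)&(p[...,2]<z1)&(np.hypot(p[...,0]-xy[0],p[...,1]-xy[1])<r)
    c=s['color'].astype(int); q=p[m]
    if len(q)<20: print('few',len(q)); return
    (x,y),d,a=cv2.minAreaRect(q[:,:2].astype(np.float32)); e,er=cv2.minEnclosingCircle(q[:,:2].astype(np.float32))
    print('n',len(q),'rect',np.round([x,y,*d,a],4),'circ',np.round([*e,er],4),'z',np.percentile(q[:,2],[5,50,95]).round(4))
E
python3 -c "
from h import *
to(.66,-.103,.16,-56.6)
s=snap('wrist');save(s,'w1.png');top(s,.026,.045,(.66,-.103));top(s,.008,.045,(.66,-.103))"
```

```text
t2.15 pos [ 0.6623 -0.101   0.1585] yaw -56.5 tilt 0.08 q1 0.09 q6 0.49 w 0.0869 SHIFT [ 0.0004  0.003  -0.0015] TURN 0.1
n 2903 rect [ 0.6606 -0.0989  0.0582  0.0586 32.9318] circ [ 0.6607 -0.0992  0.0409] z [0.0317 0.0329 0.034 ]
n 3553 rect [ 0.661  -0.0993  0.066   0.0656 32.6971] circ [ 0.6608 -0.099   0.046 ] z [0.0219 0.0327 0.034 ]
```

View pics/w1.png

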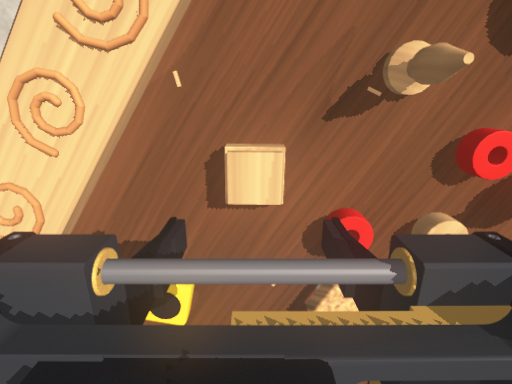

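The wrist view shows the plinth at (255,175), square to the jaws and midway between the fingertips at (180,225) and (335,225). Its depth points fit 58 and 66 mm exactly. I trust that, and go down.

```bash
python3 -c "
from h import *
to(.6608,-.0991,.005,-57.2)"
```

```text
t2.20 pos [ 0.661  -0.0992  0.1588] yaw -56.4 tilt 0.12 q1 0.09 q6 0.49 w 0.0871 SHIFT [-0.000e+00 -1.000e-04  1.538e-01] TURN 0.8
```

Call:
apply_moves(
  plan=[
    [[0,0,0.04],0.8,100],
    [[0,0,0.08],0.8,100],
    [[0,0,0.1],0.8,100],
    [[0,0,0.1],0.8,100],
    [[0,0,0.1],0.8,100],
  ],
)

```text
clock: 2.62
eef_pos: [0.66, -0.0967, 0.0601]
eef_rot: [0.001, 0.879, -0.477, -0.001]
force: [0.4, 0.6, -0.1]
grip_width: 0.0872
```

```bash
python3 -c "
from h import *
to(.6608,-.0991,.005,-57.2)"
```

```text
t2.62 pos [ 0.66   -0.0967  0.0601] yaw -56.9 tilt 0.13 q1 0.10 q6 0.48 w 0.0872 SHIFT [0.0025 0.0005 0.0551] TURN 0.3
```

Call:
apply_moves(
  plan=[
    [[0.002,0,0.03],0.3,100],
    [[0.002,0,0.05],0.3,100],
    [[0.002,0,0.055],0.3,100],
    [[0.002,0,0.055],0.3,100],
    [[0.002,0,0.055],0.3,40],
    [[0.002,0,0.055],0.3,40],
    [[0.002,0,0.055],0.3,40],
    [[0.002,0,0.055],0.3,40],
    [[0.002,0,0.055],0.3,40],
    [[0.002,0,0.055],0.3,40],
    [[0.002,0,0.055],0.3,40],
    [[0.002,0,0.055],0.3,40],
  ],
  squeeze=25,
)

```text
clock: 3.62
eef_pos: [0.6621, -0.0997, 0.0069]
eef_rot: [-0.0, 0.877, -0.48, 0.001]
force: [-2.3, 0.0, 6.2]
grip_width: 0.0658
```

```bash
python3 -c "
from h import *
to(.6608,-.0991,.2,-57.2)"
```

```text
t3.62 pos [ 0.6621 -0.0997  0.0069] yaw -57.4 tilt 0.07 q1 0.09 q6 0.48 w 0.0658 SHIFT [-0.001   0.0006 -0.1931] TURN -0.2
```

Call:
apply_moves(
  plan=[
    [[0,0,-0.02],0,40],
    [[0,0,-0.05],0,40],
    [[0,0,-0.09],0,40],
    [[0,0,-0.12],0,40],
    [[0,0,-0.14],0,40],
    [[0,0,-0.14],0,40],
  ],
)

```text
clock: 4.12
eef_pos: [0.6648, -0.0999, 0.1516]
eef_rot: [-0.002, 0.877, -0.48, 0.005]
force: [0.8, -0.7, 0.1]
grip_width: 0.0656
```

```bash
python3 -c "
from h import *
to(.336,.25,.16,-90)"
```

```text
t4.12 pos [ 0.6648 -0.0999  0.1516] yaw -57.3 tilt 0.65 q1 0.09 q6 0.48 w 0.0656 SHIFT [-0.4719  0.0878 -0.0122] TURN 32.7
```

Call:
apply_moves(
  plan=[
    [[-0.3,0,-0.01],33,40],
    [[-0.3,0,-0.01],33,40],
    [[-0.3,0,-0.01],33,40],
    [[-0.3,0,-0.01],33,40],
    [[-0.6,0,-0.01],33,40],
    [[-0.6,0,-0.01],33,40],
    [[-0.6,0,-0.01],33,40],
    [[-0.6,0,-0.01],33,40],
    [[-0.6,0,-0.01],33,40],
    [[-0.6,0,-0.01],33,40],
    [[-0.6,0,-0.01],33,40],
    [[-0.6,0,-0.01],33,40],
  ],
)

```text
clock: 5.12
eef_pos: [0.3934, 0.3173, 0.1535]
eef_rot: [-0.001, -0.705, 0.709, 0.0]
force: [0.1, -0.0, -1.5]
grip_width: 0.0661
```

Call:
apply_moves(
  plan=[
    [[0,-0.02,0],0,40],
    [[0.08,-0.04,0],0,40],
    [[0.08,-0.04,0],0,40],
    [[0.08,-0.04,0],0,40],
  ],
)

```text
clock: 5.45
eef_pos: [0.4333, 0.2312, 0.1525]
eef_rot: [-0.003, -0.703, 0.711, 0.0]
force: [-0.2, -0.4, -1.4]
grip_width: 0.0657
```

```bash
python3 -c "
from h import *
to(.336,.4,.16,-90)
s=snap('wrist');save(s,'w2.png');top(s,.04,.06,(.336,.307));top(s,.01,.06,(.336,.307))"
```

```text
t5.45 pos [0.4333 0.2312 0.1525] yaw -90.6 tilt 0.36 q1 0.82 q6 -0.83 w 0.0657 SHIFT [-0.1678  0.0991 -0.0076] TURN -0.6
n 1433 rect [0.333  0.2961 0.0755 0.0481 0.3882] circ [0.3334 0.2839 0.0394] z [0.0429 0.0459 0.047 ]
n 2297 rect [3.32100e-01 2.94400e-01 5.11000e-02 7.77000e-02 8.98882e+01] circ [0.3319 0.2822 0.0403] z [0.0158 0.0453 0.0469]
```

Call:
apply_moves(
  plan=[
    [[-0.168,0.099,-0.008],-0.6,40],
    [[-0.168,0.099,-0.008],-0.6,40],
    [[-0.168,0.099,-0.008],-0.6,40],
    [[-0.168,0.099,-0.008],-0.6,40],
    [[-0.168,0.099,-0.008],-0.6,40],
    [[-0.168,0.099,-0.008],-0.6,40],
    [[-0.168,0.099,-0.008],-0.6,40],
    [[-0.168,0.099,-0.008],-0.6,40],
    [[-0.168,0.099,-0.008],-0.6,40],
  ],
)

```text
clock: 6.25
eef_pos: [0.337, 0.4038, 0.1618]
eef_rot: [0.001, 0.708, -0.706, 0.0]
force: [-0.8, -0.2, -0.8]
grip_width: 0.066
```

```bash
python3 -c "
from h import *
s=snap('wrist');save(s,'w2.png');top(s,.04,.06,(.336,.307));top(s,.01,.06,(.336,.307))
to(.336,.307,.12,-90)"
```

```text
n 7399 rect [0.3345 0.3114 0.0783 0.0782 0.1825] circ [0.3347 0.3115 0.0552] z [0.0446 0.0458 0.047 ]
n 7941 rect [0.3346 0.3117 0.0843 0.0835 0.1682] circ [0.3345 0.3111 0.0582] z [0.0379 0.0458 0.047 ]
t6.30 pos [0.3372 0.4037 0.162 ] yaw -89.8 tilt 0.06 q1 1.18 q6 -1.18 w 0.0658 SHIFT [0.0967 0.0015 0.0421] TURN 0.2
```

View pics/w2.png

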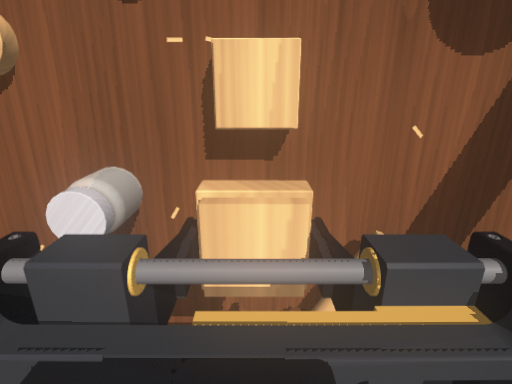

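The wrist view shows the jar at (85,210), the post top at (257,83) square to the frame, and the held plinth at (255,225) parallel to it. Now I move over the post and lower.

Call:
apply_moves(
  plan=[
    [[0.04,0.001,0],0.4,40],
    [[0.08,0.002,0.02],0.4,40],
    [[0.093,0.0025,0.05],0.4,40],
    [[0.093,0.0025,0.07],0.4,40],
    [[0.093,0.0025,0.085],0.4,40],
    [[0.093,0.0025,0.085],0.4,40],
    [[0.093,0.0025,0.085],0.4,40],
    [[0.093,0.0025,0.085],0.4,40],
  ],
)

```text
clock: 6.97
eef_pos: [0.3356, 0.3122, 0.0784]
eef_rot: [0.001, -0.706, 0.708, 0.0]
force: [-0.5, -0.5, -0.8]
grip_width: 0.0655
```

```bash
python3 -c "
from h import *
to(.3345,.3104,.052,-89.8)"
```

```text
t6.97 pos [0.3356 0.3122 0.0784] yaw -90.2 tilt 0.11 q1 1.11 q6 -1.11 w 0.0655 SHIFT [0.0019 0.0011 0.0264] TURN -0.4
```

Call:
apply_moves(
  plan=[
    [[0.002,0.001,0.015],-0.4,40],
    [[0.002,0.001,0.022],-0.4,40],
    [[0.002,0.001,0.025],-0.4,40],
    [[0.002,0.001,0.027],-0.4,40],
    [[0.002,0.001,0.027],-0.4,40],
    [[0.002,0.001,0.027],-0.4,40],
  ],
)

```text
clock: 7.47
eef_pos: [0.3338, 0.3097, 0.0518]
eef_rot: [0.0, 0.709, -0.706, 0.0]
force: [-2.4, -2.4, 7.6]
grip_width: 0.0656
```

```bash
python3 -c "
from h import *
to(.3345,.3104,.052,-89.8);print(telemetry.sense()['force'])"
```

```text
t7.47 pos [0.3338 0.3097 0.0518] yaw -89.7 tilt 0.02 q1 1.11 q6 -1.10 w 0.0656 SHIFT [-0.0007 -0.0007 -0.0002] TURN 0.1
[-2.42322111 -2.43700646  7.5671988 ]
```

Call:
apply_moves(
  plan=[
    [[0,0,0],0,100],
    [[0,0,0],0,100],
    [[0,0,0],0,100],
    [[0,0,0],0,100],
    [[0,0,-0.03],0,100],
    [[0,0,-0.07],0,100],
    [[0,0,-0.11],0,100],
    [[-0.04,0,-0.13],0,100],
    [[-0.08,0,-0.13],0,100],
    [[-0.08,0,-0.13],0,100],
    [[-0.08,0,-0.13],0,100],
  ],
)

```text
clock: 8.38
eef_pos: [0.3333, 0.3915, 0.1804]
eef_rot: [-0.0, 0.709, -0.705, -0.0]
force: [0.0, -0.6, -0.9]
grip_width: 0.0871
```

```bash
python3 -c "
from h import *
s=snap('wrist');save(s,'w3.png');top(s,.073,.09,(.334,.311));top(s,.05,.09,(.334,.311))
top(s,.035,.05,(.334,.311))
to(.43,-.161,.18,-61)"
```

```text
n 4358 rect [0.3332 0.3107 0.0582 0.0581 0.2474] circ [0.3333 0.3107 0.0406] z [0.0767 0.0779 0.079 ]
n 5152 rect [0.3333 0.311  0.0661 0.0658 0.2105] circ [0.3332 0.311  0.0459] z [0.0673 0.0777 0.0789]
n 1583 rect [0.3346 0.3114 0.0842 0.083  0.2347] circ [0.3348 0.3114 0.0583] z [0.0366 0.0454 0.0469]
t8.43 pos [0.333  0.3898 0.1798] yaw -89.7 tilt 0.10 q1 1.18 q6 -1.18 w 0.0874 SHIFT [ 5.512e-01 -9.450e-02  4.000e-04] TURN -28.7
```

Call:
apply_moves(
  plan=[
    [[0.24,-0.05,0],0,100],
    [[0.24,-0.05,0],0,100],
    [[0.24,-0.05,0],0,100],
    [[0.24,-0.05,0],0,100],
    [[0.24,-0.05,0],0,100],
    [[0.4,-0.07,0],0,100],
    [[0.4,-0.07,0],0,100],
    [[0.4,-0.07,0],0,100],
    [[0.4,-0.07,0],0,100],
    [[0.4,-0.07,0],0,100],
    [[0.4,-0.07,0],0,100],
    [[0.4,-0.07,0],0,100],
  ],
)

```text
clock: 9.43
eef_pos: [0.4038, -0.0123, 0.1798]
eef_rot: [-0.001, -0.707, 0.707, 0.0]
force: [-0.6, 0.5, 0.4]
grip_width: 0.0871
```

```bash
python3 -c "
from h import *
to(.43,-.158,.17,-90)"
```

```text
t9.43 pos [ 0.4038 -0.0123  0.1798] yaw -90.1 tilt 0.10 q1 0.38 q6 -0.38 w 0.0871 SHIFT [ 0.1457 -0.0264  0.0099] TURN -0.1
```

Call:
apply_moves(
  plan=[
    [[0.146,-0.026,0.01],0,100],
    [[0.146,-0.026,0.01],0,100],
    [[0.146,-0.026,0.01],0,100],
    [[0.146,-0.026,0.01],0,100],
    [[0.146,-0.026,0.01],0,100],
    [[0.146,-0.026,0.01],0,100],
    [[0.146,-0.026,0.01],0,100],
  ],
)

```text
clock: 10.02
eef_pos: [0.4312, -0.155, 0.1701]
eef_rot: [0.0, 0.709, -0.705, -0.0]
force: [-0.3, 0.2, 0.1]
grip_width: 0.0868
```

```bash
python3 -c "
from h import *
s=snap('wrist');save(s,'w4.png');top(s,.024,.04,(.43,-.159),.04);top(s,.005,.04,(.43,-.159),.05)
to(.43,-.158,.07,-90)"
```

```text
n 1528 rect [ 0.431  -0.1584  0.0531  0.0527 14.5265] circ [ 0.4308 -0.1581  0.0273] z [0.0273 0.0288 0.03  ]
n 1703 rect [ 0.4307 -0.1586  0.0529  0.0531  1.8353] circ [ 0.4308 -0.1581  0.0273] z [0.0146 0.0287 0.03  ]
t10.07 pos [ 0.4313 -0.1548  0.1703] yaw -89.7 tilt 0.03 q1 0.01 q6 -0.01 w 0.0869 SHIFT [0.0032 0.0013 0.1003] TURN 0.3
```

View pics/w4.png

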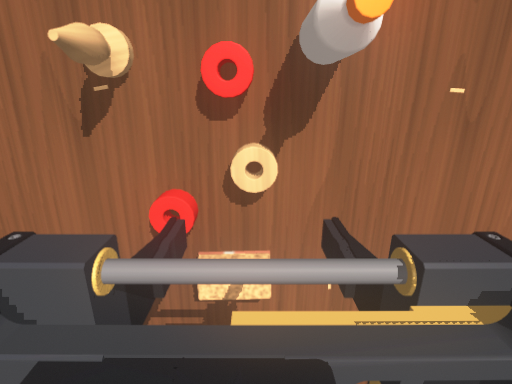

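The wood collar sits at (254,168) between the jaws. The red rings at (173,212) and (227,68) and the bottle at (345,30) are clear of the fingers. Going down.

Call:
apply_moves(
  plan=[
    [[0.002,0.001,0.04],0.3,100],
    [[0.004,0.001,0.08],0.3,100],
    [[0.004,0.001,0.11],0.3,100],
    [[0.004,0.001,0.12],0.3,100],
    [[0.004,0.001,0.12],0.3,100],
    [[0.004,0.001,0.12],0.3,100],
    [[0.004,0.001,0.12],0.3,100],
  ],
)

```text
clock: 10.65
eef_pos: [0.432, -0.1592, 0.0517]
eef_rot: [-0.001, 0.707, -0.707, 0.001]
force: [-0.0, 0.1, 0.8]
grip_width: 0.0868
```

```bash
python3 -c "
from h import *
to(.4308,-.1583,.007,-90)"
```

```text
t10.65 pos [ 0.432  -0.1592  0.0517] yaw -90.0 tilt 0.16 q1 0.00 q6 -0.00 w 0.0868 SHIFT [-0.0009  0.0013  0.0447] TURN 0.0
```

Call:
apply_moves(
  plan=[
    [[-0.001,0.001,0.03],0,100],
    [[-0.001,0.001,0.044],0,100],
    [[-0.001,0.001,0.045],0,100],
    [[-0.001,0.001,0.045],0,25],
    [[-0.001,0.001,0.045],0,25],
    [[-0.001,0.001,0.045],0,25],
    [[-0.001,0.001,0.045],0,25],
    [[-0.001,0.001,0.045],0,25],
    [[-0.001,0.001,0.045],0,25],
    [[-0.001,0.001,0.045],0,25],
    [[-0.001,0.001,0.045],0,25],
  ],
  squeeze=25,
)

```text
clock: 11.57
eef_pos: [0.4302, -0.1589, 0.006]
eef_rot: [0.0, -0.707, 0.707, -0.0]
force: [-1.3, 0.5, 5.6]
grip_width: 0.0543
```

```bash
python3 -c "
from h import *
to(.333,.311,.2,-90)"
```

```text
t11.57 pos [ 0.4302 -0.1589  0.006 ] yaw -90.1 tilt 0.07 q1 0.00 q6 -0.00 w 0.0543 SHIFT [-0.4698  0.0974 -0.1942] TURN -0.1
```

Call:
apply_moves(
  plan=[
    [[0,0,-0.03],0,25],
    [[0,0,-0.07],0,25],
    [[0,0,-0.11],0,25],
    [[0,0,-0.15],0,25],
    [[-0.03,0,-0.165],0,25],
    [[-0.43,0.09,-0.165],0,25],
    [[-0.43,0.09,-0.165],0,25],
    [[-0.43,0.09,-0.165],0,25],
    [[-0.43,0.09,-0.165],0,25],
    [[-0.43,0.09,-0.165],0,25],
    [[-0.43,0.09,-0.165],0,25],
    [[-0.43,0.09,-0.165],0,25],
  ],
)

```text
clock: 12.57
eef_pos: [0.3647, 0.1573, 0.1704]
eef_rot: [0.0, -0.707, 0.707, 0.0]
force: [1.3, -0.0, 0.2]
grip_width: 0.054
```

```bash
python3 -c "
from h import *
to(.333,.3105,.15,-90)"
```

```text
t12.57 pos [0.3647 0.1573 0.1704] yaw -90.1 tilt 0.01 q1 0.82 q6 -0.82 w 0.0540 SHIFT [-0.1532  0.0319  0.0204] TURN -0.1
```

Call:
apply_moves(
  plan=[
    [[-0.153,0.032,0.01],-0.1,25],
    [[-0.153,0.032,0.01],-0.1,25],
    [[-0.153,0.032,0.01],-0.1,25],
    [[-0.153,0.032,0.01],-0.1,25],
    [[-0.153,0.032,0.04],-0.1,25],
    [[-0.153,0.032,0.06],-0.1,25],
    [[-0.153,0.032,0.06],-0.1,25],
    [[-0.153,0.032,0.06],-0.1,25],
    [[-0.153,0.032,0.06],-0.1,25],
  ],
)

```text
clock: 13.32
eef_pos: [0.3348, 0.3091, 0.1113]
eef_rot: [-0.001, 0.707, -0.707, 0.0]
force: [0.2, -0.0, 0.3]
grip_width: 0.0538
```

```bash
python3 -c "
from h import *
to(.333,.3105,.0835,-90)"
```

```text
t13.32 pos [0.3348 0.3091 0.1113] yaw -90.0 tilt 0.08 q1 1.10 q6 -1.10 w 0.0538 SHIFT [-0.0014  0.0018  0.0278] TURN 0.0
```

Call:
apply_moves(
  plan=[
    [[-0.001,0.002,0.015],0,25],
    [[-0.001,0.002,0.022],0,25],
    [[-0.001,0.002,0.025],0,25],
    [[-0.001,0.002,0.027],0,25],
    [[-0.001,0.002,0.028],0,25],
    [[-0.001,0.002,0.028],0,25],
    [[-0.001,0.002,0.028],0,25],
  ],
)

```text
clock: 13.9
eef_pos: [0.3325, 0.31, 0.0831]
eef_rot: [-0.0, 0.707, -0.707, 0.0]
force: [-0.6, -0.8, 0.9]
grip_width: 0.054
```

```bash
python3 -c "
from h import *
to(.333,.3105,.0835,-90)"
```

```text
t13.90 pos [0.3325 0.31   0.0831] yaw -90.0 tilt 0.06 q1 1.11 q6 -1.11 w 0.0540 SHIFT [-0.0005 -0.0005 -0.0004] TURN 0.0
```

Call:
apply_moves(
  plan=[
    [[0,0,0.001],0,25],
    [[0,0,0.001],0,25],
    [[0,0,0.001],0,100],
    [[0,0,0.001],0,100],
    [[0,0,0],0,100],
    [[0,0,0],0,100],
    [[0,0,-0.03],0,100],
    [[0,0,-0.07],0,100],
    [[0,0,-0.1],0,100],
    [[-0.04,0,-0.1],0,100],
    [[-0.08,0,-0.1],0,100],
    [[-0.08,0,-0.1],0,100],
  ],
)

```text
clock: 14.9
eef_pos: [0.3332, 0.3959, 0.1833]
eef_rot: [-0.003, 0.708, -0.706, -0.001]
force: [0.9, 0.6, -0.2]
grip_width: 0.0869
```

```bash
python3 -c "
from h import *
s=snap('wrist');save(s,'w5.png');top(s,.1,.12,(.334,.311),.05);top(s,.073,.085,(.334,.311),.05)
to(.434,.148,.20,-90)"
```

```text
n 3084 rect [0.3321 0.3104 0.0525 0.0528 0.8035] circ [0.3319 0.3105 0.027 ] z [0.1044 0.1058 0.1069]
n 1265 rect [0.3333 0.3105 0.0581 0.0579 0.2564] circ [0.3335 0.3106 0.0406] z [0.0767 0.0779 0.0791]
t14.95 pos [0.3323 0.3927 0.1822] yaw -89.9 tilt 0.07 q1 1.18 q6 -1.18 w 0.0872 SHIFT [ 0.2449 -0.1011 -0.018 ] TURN 0.1
```

Call:
apply_moves(
  plan=[
    [[0.245,-0.101,-0.018],0,100],
    [[0.245,-0.101,-0.018],0,100],
    [[0.245,-0.101,-0.018],0,100],
    [[0.245,-0.101,-0.018],0,100],
    [[0.245,-0.101,-0.018],0,100],
    [[0.245,-0.101,-0.018],0,100],
    [[0.245,-0.101,-0.018],0,100],
    [[0.245,-0.101,-0.018],0,100],
    [[0.245,-0.101,-0.018],0,100],
    [[0.245,-0.101,-0.018],0,100],
  ],
)

```text
clock: 15.78
eef_pos: [0.4329, 0.1447, 0.2001]
eef_rot: [0.0, 0.707, -0.707, -0.0]
force: [-0.0, -0.6, -0.1]
grip_width: 0.0869
```

```bash
python3 -c "
from h import *
s=snap('wrist');save(s,'w6.png');top(s,.054,.08,(.434,.148),.04);top(s,.04,.08,(.434,.148),.05);top(s,.005,.015,(.434,.148),.05)
to(.434,.148,.1,-90)"
```

```text
n 1431 rect [0.4335 0.1512 0.049  0.0487 2.3123] circ [0.4335 0.1516 0.025 ] z [0.0564 0.0666 0.0717]
n 1515 rect [0.4335 0.1512 0.049  0.0487 2.3123] circ [0.4333 0.1516 0.025 ] z [0.053  0.0664 0.0717]
n 134 rect [4.32500e-01 1.35400e-01 1.52000e-02 4.36000e-02 8.59465e+01] circ [0.433  0.143  0.0219] z [0.0067 0.0116 0.0133]
t15.83 pos [0.4329 0.1452 0.2002] yaw -89.9 tilt 0.03 q1 0.68 q6 -0.68 w 0.0870 SHIFT [-0.0028 -0.0012  0.1002] TURN 0.1
```

View pics/w6.png

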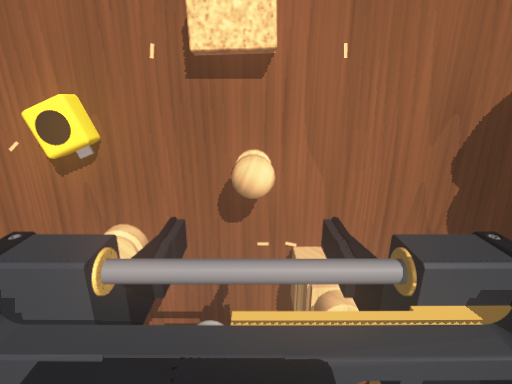

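The ball finial is at (254,175), between the jaws, with the tape and sanding block clear. Lowering to its belt.

Call:
apply_moves(
  plan=[
    [[-0.003,-0.001,0.04],0,100],
    [[-0.006,-0.001,0.08],0,100],
    [[-0.006,-0.001,0.1],0,100],
    [[-0.006,-0.001,0.1],0,100],
    [[-0.006,-0.001,0.1],0,100],
    [[-0.006,-0.001,0.1],0,100],
  ],
)

```text
clock: 16.33
eef_pos: [0.4353, 0.1522, 0.1018]
eef_rot: [-0.001, 0.708, -0.706, 0.0]
force: [1.0, 0.0, -0.1]
grip_width: 0.0868
```

```bash
python3 -c "
from h import *
to(.4335,.1514,.028,-90)"
```

```text
t16.33 pos [0.4353 0.1522 0.1018] yaw -89.9 tilt 0.16 q1 0.69 q6 -0.69 w 0.0868 SHIFT [0.0009 0.002  0.0738] TURN 0.1
```

Call:
apply_moves(
  plan=[
    [[0,0.001,0.035],0,100],
    [[0,0.001,0.06],0,100],
    [[0,0.001,0.073],0,100],
    [[0,0.001,0.073],0,100],
    [[0,0.001,0.073],0,100],
    [[0,0.001,0.073],0,20],
    [[0,0.001,0.073],0,20],
    [[0,0.001,0.073],0,20],
    [[0,0.001,0.073],0,20],
    [[0,0.001,0.073],0,20],
    [[0,0.001,0.073],0,20],
    [[0,0.001,0.073],0,20],
  ],
  squeeze=20,
)

```text
clock: 17.33
eef_pos: [0.4334, 0.1509, 0.0276]
eef_rot: [-0.0, 0.707, -0.707, 0.0]
force: [-1.3, -0.7, 2.6]
grip_width: 0.0492
```

```bash
python3 -c "
from h import *
to(.332,.3105,.22,-90)"
```

```text
t17.33 pos [0.4334 0.1509 0.0276] yaw -90.0 tilt 0.02 q1 0.69 q6 -0.69 w 0.0492 SHIFT [-0.1597  0.1013 -0.1924] TURN 0.0
```

Call:
apply_moves(
  plan=[
    [[0,0,-0.03],0,20],
    [[0,0,-0.07],0,20],
    [[0,0,-0.11],0,20],
    [[0,0,-0.15],0,20],
    [[-0.04,0.025,-0.16],0,20],
    [[-0.08,0.05,-0.16],0,20],
    [[-0.12,0.076,-0.16],0,20],
    [[-0.16,0.101,-0.16],0,20],
    [[-0.16,0.101,-0.15],0,20],
    [[-0.16,0.101,-0.135],0,20],
    [[-0.16,0.101,-0.135],0,20],
    [[-0.16,0.101,-0.135],0,20],
  ],
)

```text
clock: 18.33
eef_pos: [0.3316, 0.3101, 0.1617]
eef_rot: [0.001, 0.708, -0.707, 0.0]
force: [-0.1, 0.3, 0.2]
grip_width: 0.0485
```

```bash
python3 -c "
from h import *
to(.332,.3103,.133,-90)"
```

```text
t18.33 pos [0.3316 0.3101 0.1617] yaw -89.9 tilt 0.17 q1 1.11 q6 -1.11 w 0.0485 SHIFT [-0.0003 -0.0004  0.0287] TURN 0.1
```

Call:
apply_moves(
  plan=[
    [[0,0,0.015],0,20],
    [[0,0,0.022],0,20],
    [[0,0,0.026],0,20],
    [[0,0,0.028],0,20],
    [[0,0,0.029],0,20],
    [[0,0,0.029],0,20],
    [[0,0,0.029],0,20],
  ],
)

```text
clock: 18.92
eef_pos: [0.3325, 0.3109, 0.1339]
eef_rot: [-0.0, 0.707, -0.707, -0.0]
force: [-0.3, -0.3, -0.6]
grip_width: 0.049
```

```bash
python3 -c "
from h import *
to(.332,.3103,.133,-90)"
```

```text
t18.92 pos [0.3325 0.3109 0.1339] yaw -90.0 tilt 0.05 q1 1.11 q6 -1.11 w 0.0490 SHIFT [0.0006 0.0005 0.0009] TURN 0.0
```

Still about 1 mm above the collar. I lower until it touches, then release and lift straight up.

Call:
apply_moves(
  plan=[
    [[0,0,0.001],0,20],
    [[0,0,0.002],0,20],
    [[0,0,0.002],0,20],
    [[0,0,0.002],0,20],
  ],
)

```text
clock: 19.25
eef_pos: [0.3325, 0.3111, 0.1326]
eef_rot: [-0.001, 0.707, -0.707, 0.0]
force: [-0.8, -1.3, 5.6]
grip_width: 0.049
```

Call:
apply_moves(
  plan=[
    [[0,0,0],0,100],
    [[0,0,0],0,100],
    [[0,0,0],0,100],
    [[0,0,0],0,100],
    [[0,0,0],0,100],
    [[0,0,-0.03],0,100],
    [[0,0,-0.06],0,100],
    [[0,0,-0.09],0,100],
    [[0,0,-0.11],0,100],
    [[0,0,-0.11],0,100],
  ],
)

```text
clock: 20.08
eef_pos: [0.3339, 0.3129, 0.2462]
eef_rot: [-0.005, 0.708, -0.707, -0.001]
force: [0.2, 0.5, 0.3]
grip_width: 0.0873
```

```bash
python3 -c "
from h import *
s=snap('wrist');top(s,.155,.19,(.334,.311),.05);top(s,.1,.112,(.334,.311),.05);
a=snap('scene');save(a,'s1.png')
to(.618,.265,.24,-90)"
```

```text
n 2155 rect [3.32000e-01 3.11400e-01 4.89000e-02 4.91000e-02 6.42699e+01] circ [0.3319 0.312  0.0252] z [0.1608 0.1717 0.1767]
n 315 rect [0.3326 0.298  0.0527 0.0285 1.7323] circ [0.3323 0.3084 0.0267] z [0.1027 0.1057 0.1089]
t20.18 pos [0.3321 0.311  0.2418] yaw -90.0 tilt 0.10 q1 1.11 q6 -1.11 w 0.0870 SHIFT [ 0.0461 -0.2858  0.0019] TURN 0.0
```

Call:
apply_moves(
  plan=[
    [[0.046,-0.286,0.01],0,100],
    [[0.046,-0.286,0.01],0,100],
    [[0.046,-0.286,0.01],0,100],
    [[0.046,-0.286,0.01],0,100],
    [[0.046,-0.286,0.06],0,100],
    [[0.046,-0.286,0.06],0,100],
    [[0.046,-0.286,0.06],0,100],
    [[0.046,-0.286,0.06],0,100],
    [[0.046,-0.286,0.06],0,100],
    [[0.046,-0.286,0.06],0,100],
  ],
)

```text
clock: 21.02
eef_pos: [0.6175, 0.2642, 0.1792]
eef_rot: [-0.002, -0.707, 0.707, 0.0]
force: [-0.4, 0.1, 0.4]
grip_width: 0.087
```

```bash
python3 -c "
from h import *
s=snap('wrist');save(s,'w7.png');top(s,.027,.04,(.618,.265),.04);top(s,.005,.04,(.618,.265),.05)
to(.618,.265,.08,-90)"
```

```text
n 1795 rect [0.6178 0.2675 0.0543 0.0556 1.2892] circ [0.6178 0.2675 0.028 ] z [0.0298 0.0309 0.0321]
n 2428 rect [6.1770e-01 2.6730e-01 6.5200e-02 6.5200e-02 8.7756e+01] circ [0.6181 0.2675 0.0333] z [0.0208 0.0306 0.032 ]
t21.07 pos [0.6173 0.2649 0.1808] yaw -90.0 tilt 0.10 q1 0.65 q6 -0.64 w 0.0869 SHIFT [-0.0002 -0.0008  0.1008] TURN 0.0
```

View pics/w7.png

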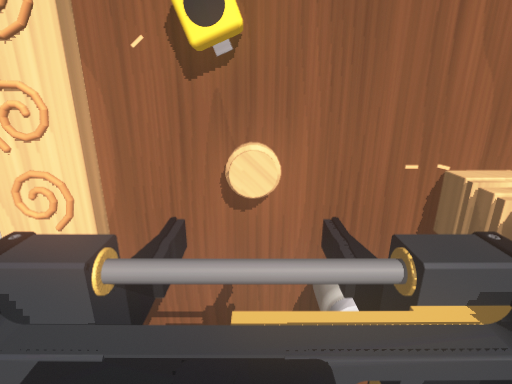

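The disc is at (254,170), clear and centred between the jaws. Next, the descent.

Call:
apply_moves(
  plan=[
    [[-0.003,-0.001,0.04],0,100],
    [[-0.003,-0.001,0.08],0,100],
    [[-0.003,-0.001,0.115],0,100],
    [[-0.003,-0.001,0.12],0,100],
    [[-0.003,-0.001,0.12],0,100],
    [[-0.003,-0.001,0.12],0,100],
  ],
)

```text
clock: 21.57
eef_pos: [0.6201, 0.2693, 0.0644]
eef_rot: [-0.002, 0.708, -0.706, 0.001]
force: [1.3, -0.5, 0.4]
grip_width: 0.0868
```

```bash
python3 -c "
from h import *
to(.618,.2675,.006,-90)"
```

```text
t21.57 pos [0.6201 0.2693 0.0644] yaw -89.8 tilt 0.24 q1 0.65 q6 -0.65 w 0.0868 SHIFT [0.0018 0.0023 0.0583] TURN 0.2
```

Call:
apply_moves(
  plan=[
    [[0,0,0.03],0,100],
    [[0,0,0.05],0,100],
    [[0,0.001,0.056],0,100],
    [[0,0.001,0.056],0,100],
    [[0,0.001,0.056],0,40],
    [[0,0.001,0.056],0,40],
    [[0,0.001,0.056],0,40],
    [[0,0.001,0.056],0,40],
    [[0,0.001,0.056],0,40],
    [[0,0.001,0.056],0,40],
    [[0,0.001,0.056],0,40],
    [[0,0.001,0.056],0,40],
  ],
  squeeze=25,
)

```text
clock: 22.57
eef_pos: [0.6188, 0.2684, 0.0069]
eef_rot: [-0.001, 0.707, -0.707, 0.0]
force: [-2.3, -0.1, 5.5]
grip_width: 0.0654
```

```bash
python3 -c "
from h import *
to(.503,-.34,.18,-90)"
```

```text
t22.57 pos [0.6188 0.2684 0.0069] yaw -89.9 tilt 0.10 q1 0.65 q6 -0.65 w 0.0654 SHIFT [ 0.6081  0.1161 -0.1738] TURN 0.1
```

Call:
apply_moves(
  plan=[
    [[0,0,-0.03],0,40],
    [[0,0,-0.07],0,40],
    [[0.01,0,-0.11],0,40],
    [[0.04,0,-0.15],0,40],
    [[0.33,0.06,-0.17],0,40],
    [[0.33,0.06,-0.17],0,40],
    [[0.33,0.06,-0.17],0,40],
    [[0.33,0.06,-0.17],0,40],
    [[0.33,0.06,-0.17],0,40],
    [[0.33,0.06,-0.17],0,40],
    [[0.33,0.06,-0.17],0,40],
    [[0.33,0.06,-0.17],0,40],
  ],
)

```text
clock: 23.57
eef_pos: [0.5566, -0.0665, 0.1759]
eef_rot: [-0.0, -0.706, 0.709, 0.0]
force: [0.5, 0.5, -0.5]
grip_width: 0.0653
```

```bash
python3 -c "
from h import *
to(.503,-.335,.18,-90)"
```

```text
t23.57 pos [ 0.5566 -0.0665  0.1759] yaw -90.2 tilt 0.05 q1 0.17 q6 -0.17 w 0.0653 SHIFT [ 0.2687  0.0525 -0.004 ] TURN -0.2
```

Call:
apply_moves(
  plan=[
    [[0.268,0.053,-0.004],0,40],
    [[0.268,0.053,-0.004],0,40],
    [[0.268,0.053,-0.004],0,40],
    [[0.268,0.053,-0.004],0,40],
    [[0.268,0.053,-0.004],0,40],
    [[0.268,0.053,-0.004],0,40],
    [[0.268,0.053,-0.004],0,40],
    [[0.268,0.053,-0.004],0,40],
    [[0.268,0.053,-0.004],0,40],
    [[0.268,0.053,-0.004],0,40],
  ],
)

```text
clock: 24.4
eef_pos: [0.5055, -0.3295, 0.179]
eef_rot: [-0.0, 0.707, -0.707, -0.0]
force: [-0.3, -0.0, -0.6]
grip_width: 0.0654
```

```bash
python3 -c "
from h import *
s=snap('wrist');save(s,'w8.png');top(s,.041,.06,(.503,-.43),.06);top(s,.01,.06,(.503,-.43),.06)
to(.503,-.429,.08,-90)"
```

```text
n 5244 rect [ 5.02000e-01 -4.31000e-01  7.78000e-02  7.73000e-02  8.18405e+01] circ [ 0.5027 -0.4305  0.04  ] z [0.0446 0.0458 0.047 ]
n 5752 rect [ 0.5025 -0.4311  0.083   0.0834  2.4088] circ [ 0.502  -0.4312  0.0421] z [0.0391 0.0457 0.047 ]
t24.45 pos [ 0.5057 -0.3291  0.1791] yaw -89.9 tilt 0.04 q1 -0.31 q6 0.31 w 0.0652 SHIFT [0.0999 0.0028 0.0991] TURN 0.1
```

View pics/w8.png

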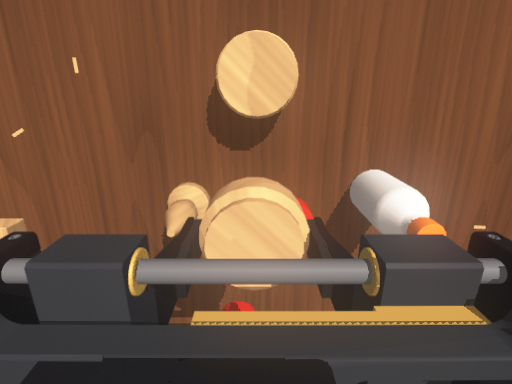

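The round post top is at (257,73), with the held disc at (255,230). The spire at (183,205) and bottle at (395,215) are clear of the straight path. I move across first, then down.

Call:
apply_moves(
  plan=[
    [[0.04,0.002,0],0,40],
    [[0.08,0.003,0],0,40],
    [[0.101,0.0035,0.03],0,40],
    [[0.101,0.0035,0.07],0,40],
    [[0.101,0.0035,0.1],0,40],
    [[0.101,0.0035,0.105],0,40],
    [[0.101,0.0035,0.105],0,40],
    [[0.101,0.0035,0.105],0,40],
  ],
)

```text
clock: 25.12
eef_pos: [0.5038, -0.4309, 0.0762]
eef_rot: [0.0, 0.708, -0.706, 0.001]
force: [-0.3, -0.1, 0.6]
grip_width: 0.0655
```

```bash
python3 -c "
from h import *
to(.5023,-.430,.052,-90)"
```

```text
t25.12 pos [ 0.5038 -0.4309  0.0762] yaw -89.8 tilt 0.16 q1 -0.46 q6 0.47 w 0.0655 SHIFT [-0.001   0.0016  0.0242] TURN 0.2
```

Call:
apply_moves(
  plan=[
    [[-0.001,0.001,0.014],0,40],
    [[-0.001,0.001,0.02],0,40],
    [[-0.001,0.001,0.024],0,40],
    [[-0.001,0.001,0.0255],0,40],
    [[-0.001,0.001,0.0255],0,40],
    [[-0.001,0.001,0.0255],0,40],
  ],
)

```text
clock: 25.62
eef_pos: [0.5023, -0.4302, 0.0518]
eef_rot: [-0.0, 0.708, -0.706, 0.001]
force: [-0.8, 2.3, 6.1]
grip_width: 0.065
```

```bash
python3 -c "
from h import *
to(.5023,-.430,.052,-90)"
```

```text
t25.62 pos [ 0.5023 -0.4302  0.0518] yaw -89.9 tilt 0.18 q1 -0.46 q6 0.47 w 0.0650 SHIFT [-0.0002 -0.     -0.0002] TURN 0.1
```

Call:
apply_moves(
  plan=[
    [[0,0,0],0,100],
    [[0,0,0],0,100],
    [[0,0,0],0,100],
    [[0,0,0],0,100],
    [[0,0,-0.03],0,100],
    [[0,0,-0.07],0,100],
    [[0,0,-0.11],0,100],
    [[-0.03,-0.02,-0.14],0,100],
    [[-0.06,-0.04,-0.15],0,100],
    [[-0.1,-0.06,-0.15],0,100],
    [[-0.13,-0.08,-0.15],0,100],
    [[-0.13,-0.08,-0.15],0,100],
  ],
)

```text
clock: 26.62
eef_pos: [0.5845, -0.295, 0.1993]
eef_rot: [-0.001, 0.71, -0.705, 0.001]
force: [-0.5, -0.1, -1.0]
grip_width: 0.087
```

```bash
python3 -c "
from h import *
s=snap('wrist');save(s,'w9.png');top(s,.072,.085,(.503,-.43),.05);top(s,.05,.085,(.503,-.43),.05);top(s,.03,.085,(.588,-.283),.035)
to(.588,-.2825,.2,-90)"
```

```text
n 3297 rect [ 5.01500e-01 -4.31400e-01  5.62000e-02  5.54000e-02  6.60095e+01] circ [ 0.5015 -0.4315  0.0285] z [0.0743 0.0757 0.0769]
n 4336 rect [ 0.5014 -0.4302  0.0663  0.0643  0.0773] circ [ 0.5016 -0.4314  0.0335] z [0.065  0.0754 0.0768]
n 637 rect [ 0.5877 -0.2836  0.0334  0.031   6.3575] circ [ 0.5877 -0.2822  0.017 ] z [0.0448 0.0646 0.0817]
t26.67 pos [ 0.5829 -0.297   0.199 ] yaw -89.7 tilt 0.04 q1 -0.22 q6 0.23 w 0.0874 SHIFT [-0.0145 -0.0052 -0.001 ] TURN 0.3
```

View pics/w9.png

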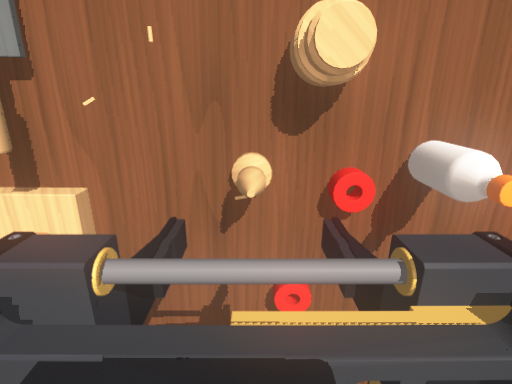

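The disc sits well on the post at (340,35). The spire is at (252,173), and the ring at (352,190) is clear of the fingers. Lowering onto the spire.

Call:
apply_moves(
  plan=[
    [[-0.0145,-0.005,0],0.3,100],
    [[-0.0145,-0.005,0.03],0.3,100],
    [[-0.0145,-0.005,0.06],0.3,100],
    [[-0.0145,-0.005,0.07],0.3,100],
    [[-0.0145,-0.005,0.07],0.3,100],
    [[-0.0145,-0.005,0.07],0.3,100],
  ],
)

```text
clock: 27.17
eef_pos: [0.586, -0.2866, 0.1291]
eef_rot: [-0.001, -0.705, 0.709, -0.0]
force: [-0.4, -0.2, 0.5]
grip_width: 0.0867
```

```bash
python3 -c "
from h import *
s=snap('wrist');top(s,.037,.056,(.588,-.283),.035);top(s,.004,.016,(.588,-.283),.035);top(s,.08,.1,(.588,-.283),.035)
to(.5877,-.2825,.028,-90)"
```

```text
n 189 rect [ 0.5883 -0.2912  0.0331  0.0157  6.1936] circ [ 0.5875 -0.2838  0.0167] z [0.0397 0.0488 0.0555]
n 592 rect [ 5.8740e-01 -2.8730e-01  4.1000e-02  5.1100e-02  8.8306e+01] circ [ 0.5875 -0.282   0.0261] z [0.0078 0.0141 0.0158]
n 257 rect [ 0.5875 -0.2842  0.0146  0.0111  0.0498] circ [ 0.5876 -0.2826  0.0077] z [0.0808 0.0872 0.0914]
t27.22 pos [ 0.5868 -0.2867  0.1304] yaw -90.3 tilt 0.14 q1 -0.21 q6 0.20 w 0.0869 SHIFT [-0.0044 -0.0007  0.1024] TURN -0.3
```

Call:
apply_moves(
  plan=[
    [[-0.004,-0.001,0.035],-0.3,100],
    [[-0.004,-0.001,0.07],-0.3,100],
    [[-0.004,-0.001,0.095],-0.3,100],
    [[-0.004,-0.001,0.1015],-0.3,100],
    [[-0.004,-0.001,0.1015],-0.3,100],
    [[-0.004,-0.001,0.1015],-0.3,100],
    [[-0.004,-0.001,0.1015],-0.3,100],
  ],
)

```text
clock: 27.8
eef_pos: [0.5892, -0.2824, 0.0304]
eef_rot: [-0.001, 0.707, -0.707, 0.002]
force: [0.4, -0.9, 0.6]
grip_width: 0.0869
```

```bash
python3 -c "
from h import *
to(.5876,-.2823,.028,-90)"
```

```text
t27.80 pos [ 0.5892 -0.2824  0.0304] yaw -89.9 tilt 0.32 q1 -0.20 q6 0.20 w 0.0869 SHIFT [-0.0001  0.0016  0.0024] TURN 0.1
```

Call:
apply_moves(
  plan=[
    [[0,0.001,0.001],0,100],
    [[0,0.001,0.001],0,5],
    [[0,0.001,0.001],0,5],
    [[0,0.001,0.001],0,5],
    [[0,0.001,0.001],0,5],
    [[0,0.001,0.001],0,5],
    [[0,0.001,0.001],0,5],
    [[0,0.001,0.001],0,5],
    [[0,0.001,0.001],0,5],
    [[0,0.001,0.001],0,5],
    [[0,0.001,0.001],0,5],
  ],
  squeeze=20,
)

```text
clock: 28.72
eef_pos: [0.5864, -0.2817, 0.0265]
eef_rot: [-0.0, 0.707, -0.707, 0.0]
force: [1.3, -0.4, 0.6]
grip_width: 0.0329
```

```bash
python3 -c "
from h import *
to(.5015,-.4315,.2,-90)"
```

```text
t28.72 pos [ 0.5864 -0.2817  0.0265] yaw -90.0 tilt 0.03 q1 -0.20 q6 0.20 w 0.0329 SHIFT [ 0.1498  0.0848 -0.1735] TURN 0.0
```

Call:
apply_moves(
  plan=[
    [[0,0,-0.03],0,5],
    [[0,0,-0.07],0,5],
    [[0,0,-0.11],0,5],
    [[0,0,-0.14],0,5],
    [[0.035,0.02,-0.14],0,5],
    [[0.07,0.04,-0.14],0,5],
    [[0.105,0.06,-0.14],0,5],
    [[0.14,0.08,-0.14],0,5],
    [[0.15,0.085,-0.125],0,5],
    [[0.15,0.085,-0.105],0,5],
    [[0.15,0.085,-0.105],0,5],
    [[0.15,0.085,-0.105],0,5],
  ],
)

```text
clock: 29.72
eef_pos: [0.5, -0.4313, 0.13]
eef_rot: [0.001, 0.707, -0.707, -0.002]
force: [1.5, -0.5, -0.6]
grip_width: 0.0332
```

```bash
python3 -c "
from h import *
to(.5015,-.4312,.1015,-90)"
```

```text
t29.72 pos [ 0.5    -0.4313  0.13  ] yaw -90.0 tilt 0.22 q1 -0.47 q6 0.47 w 0.0332 SHIFT [-0.     -0.0016  0.0285] TURN 0.0
```

Call:
apply_moves(
  plan=[
    [[0,-0.001,0.015],0,5],
    [[0,-0.001,0.022],0,5],
    [[0,-0.001,0.026],0,5],
    [[0,-0.001,0.028],0,5],
    [[0,-0.001,0.029],0,5],
    [[0,-0.001,0.029],0,5],
    [[0,-0.001,0.029],0,5],
  ],
)

```text
clock: 30.3
eef_pos: [0.5025, -0.4317, 0.1031]
eef_rot: [-0.0, 0.707, -0.707, 0.001]
force: [0.5, -0.1, -1.3]
grip_width: 0.0331
```

```bash
python3 -c "
from h import *
to(.5015,-.4312,.1015,-90)"
```

```text
t30.30 pos [ 0.5025 -0.4317  0.1031] yaw -90.0 tilt 0.06 q1 -0.47 q6 0.47 w 0.0331 SHIFT [-0.0005  0.001   0.0016] TURN 0.0
```

Call:
apply_moves(
  plan=[
    [[0,0.001,0.001],0,5],
    [[0,0.001,0.002],0,5],
    [[0,0.001,0.0025],0,5],
    [[0,0.001,0.0025],0,5],
    [[0,0.001,0.0025],0,5],
  ],
)

```text
clock: 30.72
eef_pos: [0.5014, -0.4319, 0.1014]
eef_rot: [0.0, 0.707, -0.707, 0.001]
force: [-1.4, 2.3, 6.0]
grip_width: 0.0327
```

Contact at the expected height. Release, lift clear of the tip, and back away.

Call:
apply_moves(
  plan=[
    [[0,0,0],0,100],
    [[0,0,0],0,100],
    [[0,0,0],0,100],
    [[0,0,0],0,100],
    [[0,0,0],0,100],
    [[0,0,-0.03],0,100],
    [[0,0,-0.07],0,100],
    [[0,0,-0.11],0,100],
    [[-0.04,0,-0.13],0,100],
    [[-0.08,0,-0.13],0,100],
    [[-0.08,0,-0.13],0,100],
    [[-0.08,0,-0.13],0,100],
  ],
)

```text
clock: 31.72
eef_pos: [0.5013, -0.3499, 0.231]
eef_rot: [-0.0, 0.708, -0.706, 0.001]
force: [-0.4, 0.9, 0.8]
grip_width: 0.0869
```

```bash
python3 -c "
from h import *
s=snap('wrist');top(s,.077,.091,(.503,-.43),.05);top(s,.1,.17,(.503,-.43),.05);top(s,.155,.17,(.503,-.43),.05)
a=snap('scene');b=snap('side')
cv2.imwrite('pics/f.png',np.hstack([a['color'][90:330,60:360],b['color'][90:330,130:430]])[...,::-1])
cv2.imwrite('pics/f.png',cv2.resize(cv2.imread('pics/f.png'),None,fx=1.33,fy=1.33))
to(.5,-.2,.2,-90)"
```

```text
n 763 rect [ 0.5016 -0.4312  0.0527  0.0528 18.0552] circ [ 0.5019 -0.4309  0.0275] z [0.0873 0.0893 0.0908]
n 1155 rect [ 0.5009 -0.4321  0.0324  0.0334  0.6283] circ [ 0.501  -0.4324  0.017 ] z [0.1312 0.1445 0.1657]
n 281 rect [ 5.01200e-01 -4.32300e-01  1.45000e-02  1.46000e-02  4.58791e+01] circ [ 0.501  -0.4322  0.0078] z [0.1556 0.1625 0.1664]
t31.87 pos [ 0.501  -0.3521  0.2294] yaw -90.0 tilt 0.05 q1 -0.35 q6 0.35 w 0.0868 SHIFT [-0.1521  0.001   0.0294] TURN 0.0
```

View pics/f.png

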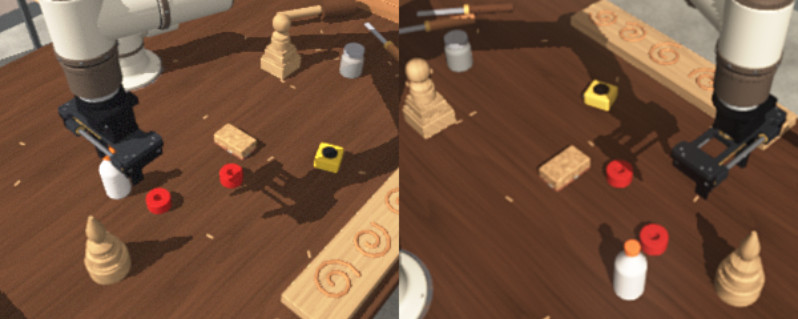

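Both views show the two stacks standing: the square one at (281,45) in the left half and (425,95) in the right, the round one at (105,250) and (742,270). The bottle and jar are upright and the gripper is free, so I hand in.

```bash
python3 -c "
from h import *
print(telemetry.sense()['dq'].round(4)); print(close_job())"
```

```text
[-0.0132  0.0132  0.0047 -0.0008 -0.0011  0.0003]
the job is handed in; nothing more can be done
None
```

Both stacks are built and standing on their own, and I handed the job in at about 32 s of the 118 s allowed. `close_job()` gives no verdict, so the figures below come from my own wrist-camera checks.

| Part | Off-centre from the part below | Top height, measured (expected) |
|---|---|---|
| Plinth on square post | 1.3 mm, sides within 0.1° of the post's | 77.9 mm (77) |
| Collar on plinth | 1.5 mm | 105.8 mm (105) |
| Ball finial on collar | 1 to 1.5 mm | about 176 mm (176) |
| Disc on round post | 1 mm | 75.7 mm (75) |
| Spire finial on disc | 1 mm | about 166 mm (165) |

- **State at the end:** the last views showed both stacks upright, the bottle and jar standing, and the gripper open and clear.
- **Disagreement:** the fixed cameras and the wrist camera differed by up to 4 mm in position. I used the wrist view for both gripping and placing, so that offset largely cancels.
- **Not measured:** I did not measure each part's tilt, only judged it by eye and from the heights.
- **One slip:** while carrying the plinth I sent one move the wrong way. It touched nothing, and I corrected it.

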